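Putting the laundry-room supplies on their pads

TASK

Tidy the supplies on the folding counter: first set the tall blue tub squarely on the blue pad, then stack the low yellow tub on it with its four feet down in the corner recesses of the blue lid. Stand the green bottle on the green pad and the red measuring cup, mouth up, on the red pad, before or after the tubs; everything must stand wholly within its pad. Set things down rather than dropping them, and leave the grey token box, the mug and the peg jar where they are.

Things in the scene. Friction and masses are not known exactly. Their poses are not given: they have to be found in the camera images.
- tall_tub: Blue snap-lid tub, about 0.3 kg, 100 (x) x 60 (y) x 73 mm tall, straight sides. Origin: centre of the underside, at the soles of its feet. Four round feet 6 mm high, 8 mm across at the sole, 11 at the root, at x +-39, y +-19 mm. Lid flush with the sides: blue rim and raised cross, top at 73 mm, leave four white recesses 16 x 16 mm, floor at 68 mm, centred over the feet. A half turn is the same.
- low_tub: Yellow snap-lid tub, about 0.2 kg, 100 (x) x 60 (y) mm like the blue one, with the same feet and lid pattern, but 47 mm tall: feet 0 to 6 mm, body to 38, lid to 47. Origin: centre of the underside, at the soles of its feet. With its feet in the blue lid's recesses its origin is 68 mm above the blue tub's origin. A half turn is the same.
- bottle: Squat green round bottle with white screw cap, body 54 mm in diameter and straight to 58 mm up, cap 31 mm in diameter, 90 mm tall in all, 0.15 to 0.27 kg. Origin: centre of its underside, z up; yaw is meaningless.
- cup: Red open measuring cup without handle, 58 mm in diameter at the foot and 60 mm at the rim, 65 mm tall, wall 3.5 mm, 0.06 to 0.11 kg, standing mouth up. Origin: centre of its underside, z up; yaw is meaningless.
- tub_pad: Blue flat rectangular pad fixed to the counter, 124 mm (x) by 84 mm (y), 3 mm thick. Origin: centre of its underside, on the counter (top face at z = 3 mm). Place for the tall blue tub, long side along long side, either way round.
- bottle_pad: Green flat round pad fixed to the counter, 82 mm in diameter, 3 mm thick. Origin: centre of its underside. Place for the green bottle.
- cup_pad: Red flat round pad fixed to the counter, 82 mm in diameter, 3 mm thick. Origin: centre of its underside. Place for the red cup.
- token_box: Bystander, loose: grey box 80 (x) x 60 (y) x 45 mm with a black slot on top, among the things to be moved. Origin: centre of its underside. Not to be moved.
- mug: Bystander, loose: white mug, 76 mm in diameter, 85 mm tall, handle to its +y, at the right-hand end of the work. Origin: centre of its underside. Not to be moved.
- peg_jar: Bystander, loose: clear jar with wooden clothes pegs, 72 mm in diameter, 70 mm tall, at the left-hand end of the work. Origin: centre of its underside. Not to be moved.
There are look-alikes about, which are no part of the job. There is more than one size of the tub_pad; the one meant has the size given above.

How it is judged (in metres and radians):
On the way, in this order (a step that is already met when the one before it is completed fails the run):
1. the tall blue tub stands squarely within the blue pad, released (x of tall_tub in the frame of tub_pad between -0.013 and 0.013 m and y of tall_tub in the frame of tub_pad between -0.013 and 0.013 m and z of tall_tub in the frame of tub_pad between 0.001 and 0.006 m and angle between the x axis of tall_tub and the x axis of tub_pad, either way round below 0.3 rad and angle between tall_tub's own z axis and vertical below 0.05 rad and contact force between the fingers and tall_tub below 0.1 N and linear speed of tall_tub below 0.02 m/s and angular speed of tall_tub below 0.2 rad/s), for 0.2 s.
2. the low yellow tub sits on the blue tub, feet in the lid's recesses, released (x of low_tub in the frame of tall_tub between -0.005 and 0.005 m and y of low_tub in the frame of tall_tub between -0.005 and 0.005 m and z of low_tub in the frame of tall_tub between 0.066 and 0.07 m and angle between the x axis of low_tub and the x axis of tall_tub, either way round below 0.15 rad and angle between low_tub's own z axis and vertical below 0.05 rad and contact force between the fingers and low_tub below 0.1 N and linear speed of low_tub below 0.02 m/s and angular speed of low_tub below 0.2 rad/s), for 0.2 s.
At the end, for the whole second after the job is handed in: Blue tub upright on the blue pad (within 13 mm each way, 0.3 rad, either way round); yellow tub on it, feet in the recesses (5 mm, 0.15 rad, height 2 mm); bottle and cup upright on the green and red pads within 15 mm of centre; all released and at rest (x of tall_tub in the frame of tub_pad between -0.013 and 0.013 m and y of tall_tub in the frame of tub_pad between -0.013 and 0.013 m and z of tall_tub in the frame of tub_pad between 0.001 and 0.006 m and angle between the x axis of tall_tub and the x axis of tub_pad, either way round below 0.3 rad and angle between each of tall_tub, low_tub's own z axis and vertical below 0.05 rad and x of low_tub in the frame of tall_tub between -0.005 and 0.005 m and y of low_tub in the frame of tall_tub between -0.005 and 0.005 m and z of low_tub in the frame of tall_tub between 0.066 and 0.07 m and angle between the x axis of low_tub and the x axis of tall_tub, either way round below 0.15 rad and horizontal distance between bottle and bottle_pad below 0.015 m and z of bottle in the frame of bottle_pad between 0.001 and 0.006 m and angle between each of bottle, cup's own z axis and vertical below 0.08 rad and horizontal distance between cup and cup_pad below 0.015 m and z of cup in the frame of cup_pad between 0.001 and 0.006 m and linear speed of each of tall_tub, low_tub, bottle, cup below 0.02 m/s and angular speed of each of tall_tub, low_tub, bottle, cup below 0.2 rad/s); the robot touches nothing.
It fails at once if a bystander (token box, mug or peg jar) is moved more than 20 mm (distance of any of token_box, mug, peg_jar from where it was at the start of the episode above 0.02 m).
It fails at once if a tub, the bottle or the cup is dropped: moving faster than 0.6 m/s (a fall of about 2 cm) with no finger on it ((linear speed of tall_tub above 0.6 m/s and contact force between the fingers and tall_tub below 0.05 N) or (linear speed of low_tub above 0.6 m/s and contact force between the fingers and low_tub below 0.05 N) or (linear speed of bottle above 0.6 m/s and contact force between the fingers and bottle below 0.05 N) or (linear speed of cup above 0.6 m/s and contact force between the fingers and cup below 0.05 N)).
It also fails if it takes over 112 s, if anything falls off the work surface, if the arm or the gripper's body presses on something with over 40 N, if the wrist force passes 120 N, or if a joint passes its speed limit or range.

ROBOT

A 6-joint arm with a two-finger parallel gripper is mounted at the origin on the work surface. World frame = base frame: x ahead of the robot, y to its left, z up, the work surface at z = 0. Lengths are in mm, angles in degrees, forces in N, time in s.
With the tool pointing down it reaches from about 425 to 925 mm from the base axis. Payload 12.5 kg.
Tool frame: the origin (TCP) lies on the centre line of the jaws, within the pads' length; the fingertips stand 17 mm ahead of it and the grasp point (between the pads) lies 2 mm behind it (env.tips_ahead is the distance from the TCP to the fingertips, in mm); z points along the fingers, y is the direction in which the jaws open and shut (so a half turn about z gives the same grasp; the last joint's range is limited). The gripper opens to 85 mm and grips with 20 to 120 N. Pads are 22 mm wide; open, the fingers measure 114 mm over their backs; the gripper's body (76 mm by 85 mm) begins 54 mm behind the grasp point. The pads swing forward as they close: fully open they stand 13 mm farther back than shut.
Start: joints at [-6.05, 28.126, 89.318, -0, 62.55, -6.05], TCP at [625.014, 0.021, 248.327] pointing down, gripper open.
Joint ranges: [-177.58, 177.58], [-47.91, 125.51], [2.72, 160], [-65.01, 245.01], [3.68, 167.84], [-153.87, 153.87]. Speed limits (degrees/s): [127.2, 127.2, 159.86, 180, 180, 180].

INTERFACE

Orientations are given as [roll, pitch, yaw] about the fixed x, y, z axes, in that order (R = Rz(yaw) Ry(pitch) Rx(roll)).
In Python, from plant import status, imaging, env gives the robot as it stands.
- The arm moves only by the tool move_arm, never from a script. Its argument "deltas" is a list of rows, each a list of 5 numbers: the finger opening in cm, from 0 to 8.54, then the shift along the tool's x, y, z in cm, then the turn about the tool's z in degrees. A call has exactly 10 rows; each row shifts and turns the commanded pose from where the row before left it, along the tool's axes as they then stand; what a row does not reach is not made up. A row lasts 1/12 s, in which the tool goes at most 41.7 mm and 7.16 degrees, less where a joint would pass 70% of its speed; a pose out of reach is approached as far as the arm can. A call with a gripper value outside its range is refused whole. The fingers move at their own pace and stop on an object; "grip_force" is the grip in N (left out, the last holds). Time passes only in rows, so rows that do not move let the fingers close, or fill a call up. It gives the time, the measured TCP pose, the force and the opening at its end, in the units of the state.
- status.get_obs(): the state, without advancing time (a new reading comes with each control period).
- imaging.get_image(name): name is "scene" or "side" or "wrist"; returns (picture, depth): 384x512x3 uint8, red, green, blue; 384x512 float32, mm along the optical axis (not along the pixel's ray), 0 where there is no reading.
- imaging.camera_info(name): a dict with "fov_y" (degrees; the focal length in pixels is half the picture's height over the tangent of half this angle, whatever the lens; pixels are square), "cx", "cy" (the principal point, pixels), "R" (3x3) and "t" (3): a world point X has camera coordinates R X + t; the wrist camera has in their place "tool_from_camera" (4x4, takes a point from camera to tool coordinates, whose origin is the TCP and whose axes are the flange's). Camera axes: x right, y down, z forward; pixel columns grow to the right and rows downward; lengths in mm; the calibration is good to about 2 mm. The wrist camera is an equidistant fisheye: a pixel r from the principal point sees the ray r / f radians off the axis. A picture is of the moment at which its call begins: read the wrist's pose just before it. camera_info takes no time and is no camera call.
- env.sign_off(): hands the job in, once; it reports no verdict.
The state is a dict: "time": time; "joint_pos": joint angles; "qd": joint speeds; "effort": joint torques, N m; "eef_pos": TCP position; "tool_rot": TCP orientation; "contact_force": force on the tool from outside, world axes, zero at the start; "wrist_torque": the same for the moment, N m; "width": opening from 0.0 (shut) to 1.0 (fully open).
Only numpy, scipy, OpenCV 4.12 (cv2) and the standard library are available. Lean on these libraries where they do the work, as an engineer would, in place of code of your own. Each camera call takes 0.05 s, during which the arm holds its last target.

## Working session

There is one attempt and no reset: what is moved stays moved. The work goes in short steps, Python scripts to look and compute and a tool call to move; the robot and the scene stay as the last step left them, time stands still between calls to the robot, and variables do not carry over. Pictures are saved under pics/ and viewed, and the job is handed in when it is done.

Besides the shell and the picture viewer there is one more tool, called after "Call:" as name(argument=value, ...), one argument or row to a line, values as JSON. move_arm: Moves the arm, as the interface text tells. Its arguments: {"type":"object","properties":{"deltas":{"type":"array"},"grip_force":{"type":"number"}},"required":["deltas"]}

```bash
ls; mkdir -p pics; python3 - <<'E'
from plant import status, imaging, env
import cv2,numpy as np,pickle
o=status.get_obs();print(o, env.tips_ahead)
D={}
for n in ["scene","side","wrist"]:
    o=status.get_obs()
    im,d=imaging.get_image(n);c=imaging.camera_info(n);D[n]=(im,d,c,o)
    print(n,c)
    cv2.imwrite(f"pics/{n}0.png",im[:,:,::-1])
pickle.dump(D,open("d0.pkl","wb"))
E
```

```text
pics
{'time': 0.0, 'joint_pos': array([-6.05183571e+00,  2.81647372e+01,  8.93506323e+01,  2.32061300e-04,
        6.25514722e+01, -6.05055358e+00]), 'qd': array([-0.10076914,  0.01282548,  0.01121868,  0.03507   ,  0.02640524,
        0.01647255]), 'effort': array([-2.53899279e-04, -6.18447447e+01, -2.61596632e+01, -1.41405640e-04,
        4.01603000e-03, -9.44706159e-06]), 'eef_pos': array([6.24780760e+02, 3.15409767e-02, 2.47718297e+02]), 'tool_rot': array([-1.79933552e+02, -7.25017223e-03,  8.99986066e+01]), 'contact_force': array([-0.15289518, -0.04995058, -0.3767034 ]), 'wrist_torque': array([0.00905457, 0.03738911, 0.02503324]), 'width': 1.0008606507086057} 17.0
scene {'fov_y': 53.44742357827367, 'cx': 257.4592127670043, 'cy': 184.29283157497446, 'R': array([[ 0.56647239,  0.82392259, -0.01614283],
       [ 0.50504474, -0.36257972, -0.78324054],
       [-0.65118264,  0.43553129, -0.62150918]]), 't': array([-360.55139863, -290.39381653, 1473.37083215])}
side {'fov_y': 48.1615610120322, 'cx': 260.1571975159006, 'cy': 194.53817318406868, 'R': array([[-0.95974014, -0.28059875, -0.01277523],
       [-0.15204822,  0.55722102, -0.81632474],
       [ 0.23617833, -0.78151717, -0.57745192]]), 't': array([ 622.89892075,  114.77205959, 1039.2083567 ])}
wrist {'fov_y': 65.70646984690485, 'cx': 256.23131739722186, 'cy': 192.55204157022996, 'tool_from_camera': array([[-4.55828177e-04, -9.53655102e-01, -3.00901543e-01,
         7.71110503e+01],
       [ 9.99999619e-01, -6.58805866e-04,  5.73096335e-04,
         9.61111334e-02],
       [-7.44771946e-04, -3.00901167e-01,  9.53655039e-01,
        -1.26061639e+02],
       [ 0.00000000e+00,  0.00000000e+00,  0.00000000e+00,
         1.00000000e+00]])}
```

View pics/scene0.png

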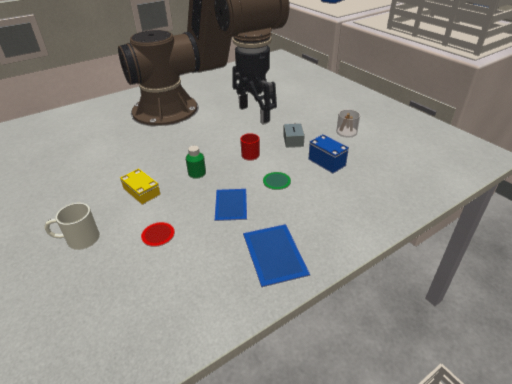

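View pics/side0.png

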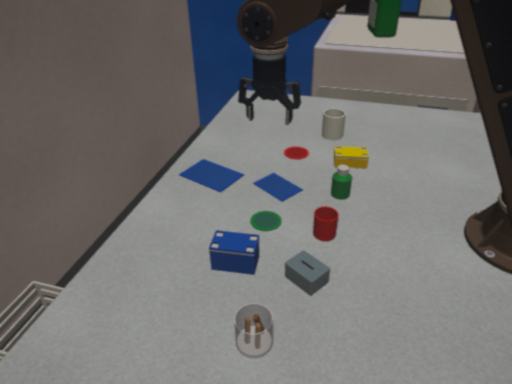

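View pics/wrist0.png

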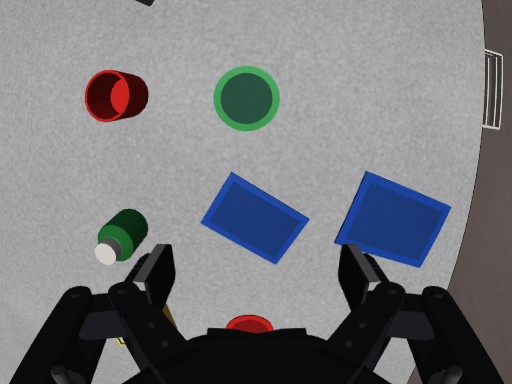

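```bash
cat > h.py <<'E'
import numpy as np,cv2
from scipy.spatial.transform import Rotation as Ro
def rays(name,c,o,px):
    px=np.atleast_2d(np.asarray(px,float)); f=192/np.tan(np.radians(c["fov_y"]/2))
    u=(px[:,0]-c["cx"])/f; v=(px[:,1]-c["cy"])/f
    if name=="wrist":
        r=np.hypot(u,v)+1e-12; d=np.c_[np.sin(r)*u/r,np.sin(r)*v/r,np.cos(r)]
        T=np.array(c["tool_from_camera"]); Rt=Ro.from_euler("xyz",o["tool_rot"],degrees=True).as_matrix()
        return Rt@T[:3,3]+o["eef_pos"], d@(Rt@T[:3,:3]).T, 
    d=np.c_[u,v,np.ones(len(u))]; R=np.array(c["R"]); return -R.T@np.array(c["t"]), d@R
def cast(name,c,o,px,z):
    C,d=rays(name,c,o,px); return C+d*((z-C[2])/d[:,2])[:,None]
def depthpts(name,c,o,px,dep):
    px=np.atleast_2d(px).astype(int); C,d=rays(name,c,o,px); z=dep[px[:,1],px[:,0]]
    if name=="wrist":
        f=192/np.tan(np.radians(c["fov_y"]/2)); r=np.hypot(px[:,0]-c["cx"],px[:,1]-c["cy"])/f
        z=z/np.cos(r)
    return C+d*z[:,None]
def tri(rl):
    A=np.zeros((3,3));b=np.zeros(3)
    for C,d in rl:
        d=d/np.linalg.norm(d);P=np.eye(3)-np.outer(d,d);A+=P;b+=P@C
    X=np.linalg.solve(A,b)
    return X,[np.linalg.norm((np.eye(3)-np.outer(d/np.linalg.norm(d),d/np.linalg.norm(d)))@(X-C)) for C,d in rl]
H={"blue":[(100,125)],"yellow":[(20,36)],"green":[(45,85)],"red":[(0,8),(172,180)]}
def mask(im,col,smin=110,vmin=40):
    h=cv2.cvtColor(im,cv2.COLOR_RGB2HSV);m=0
    for a,b in H[col]: m=m|cv2.inRange(h,(a,smin,vmin),(b,255,255))
    return m
def blobs(m,amin=60):
    n,l,s,ce=cv2.connectedComponentsWithStats(m)
    return [(i,s[i],ce[i],l==i) for i in range(1,n) if s[i,4]>=amin]
E
python3 - <<'E'
from h import *;import pickle
D=pickle.load(open("d0.pkl","rb"))
for n in D:
    im,d,c,o=D[n]
    for col in H:
        for i,s,ce,mm in blobs(mask(im,col)):
            ys,xs=np.where(mm&(d>0)); P=depthpts(n,c,o,np.c_[xs,ys],d)
            print(n,col,ce.round(),s[4],'z%',np.percentile(P[:,2],[2,20,50,80,98]).round(),'xy',P[:,:2].mean(0).round(),end=' ')
            cn,_=cv2.findContours(mm.astype(np.uint8),0,1); q=np.concatenate(cn)[:,0]
            W=cast(n,c,o,q,3)[:,:2].astype(np.float32); print('z3rect',[np.round(v) if np.ndim(v)==0 else tuple(np.round(v)) for v in cv2.minAreaRect(W)])
E
python3 -c "
import cv2
a=cv2.imread('pics/scene0.png')[110:290,100:370];cv2.imwrite('pics/crop0.png',cv2.resize(a,None,fx=2.9,fy=2.9))"
```

```text
scene blue [328. 154.] 866 z% [12. 27. 53. 72. 74.] xy [649. 244.] z3rect [(np.float64(592.0), np.float64(302.0)), (np.float64(163.0), np.float64(143.0)), np.float64(7.0)]
scene blue [231. 204.] 929 z% [-0.  1.  2.  3.  5.] xy [626. -81.] z3rect [(np.float64(624.0), np.float64(-79.0)), (np.float64(83.0), np.float64(123.0)), np.float64(58.0)]
scene blue [275. 255.] 2572 z% [1. 3. 4. 5. 6.] xy [838. -90.] z3rect [(np.float64(833.0), np.float64(-87.0)), (np.float64(111.0), np.float64(165.0)), np.float64(71.0)]
scene yellow [140. 186.] 809 z% [ 8. 24. 44. 46. 48.] xy [ 451. -262.] z3rect [(np.float64(402.0), np.float64(-251.0)), (np.float64(155.0), np.float64(82.0)), np.float64(9.0)]
scene green [195. 165.] 356 z% [ 7. 21. 44. 63. 70.] xy [462. -97.] z3rect [(np.float64(406.0), np.float64(-75.0)), (np.float64(54.0), np.float64(127.0)), np.float64(65.0)]
scene green [276. 180.] 362 z% [-0.  1.  3.  4.  5.] xy [614.  82.] z3rect [(np.float64(613.0), np.float64(83.0)), (np.float64(78.0), np.float64(76.0)), np.float64(54.0)]
scene red [250. 146.] 432 z% [ 4. 23. 43. 58. 65.] xy [466.  89.] z
[... 2900 characters left out ...]
at64(11.0)]
wrist green [246.  98.] 3340 z% [2. 3. 4. 4. 5.] xy [613.  82.] z3rect [(np.float64(613.0), np.float64(82.0)), (np.float64(80.0), np.float64(80.0)), np.float64(89.0)]
wrist green [121. 231.] 1079 z% [ 6. 34. 62. 67. 72.] xy [452. -75.] z3rect [(np.float64(428.0), np.float64(-104.0)), (np.float64(92.0), np.float64(61.0)), np.float64(41.0)]
wrist red [115.  95.] 2609 z% [ 4. 10. 38. 61. 66.] xy [455.  93.] z3rect [(np.float64(437.0), np.float64(96.0)), (np.float64(70.0), np.float64(96.0)), np.float64(87.0)]
wrist red [250. 324.] 623 z% [  2.   3.   4.   4. 304.] xy [ 615. -256.] z3rect [(np.float64(616.0), np.float64(-266.0)), (np.float64(40.0), np.float64(78.0)), np.float64(77.0)]
```

View pics/crop0.png

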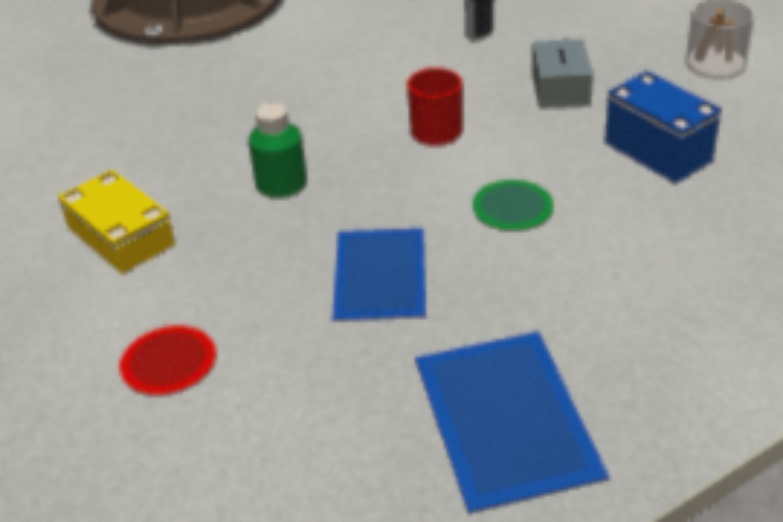

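```bash
python3 - <<'E'
from h import *;import pickle
D=pickle.load(open("d0.pkl","rb"))
# top faces by casting contour of (mask pixels with depth height near top) onto top plane
def top(n,col,near,zt,tol,hole=True):
    im,d,c,o=D[n]
    b=[x for x in blobs(mask(im,col)) if np.hypot(*(x[2]-near))<25][0]
    s=b[1]; x0,y0,w,h=s[:4]
    ys,xs=np.mgrid[y0-2:y0+h+2,x0-2:x0+w+2]; ys=ys.ravel();xs=xs.ravel()
    P=depthpts(n,c,o,np.c_[xs,ys],d); k=abs(P[:,2]-zt)<tol
    m=np.zeros(d.shape,np.uint8); m[ys[k],xs[k]]=1
    bb=max(blobs(m,1),key=lambda q:q[1][4]); m=bb[3].astype(np.uint8)
    cn,_=cv2.findContours(m,0,1);q=max(cn,key=len)[:,0]
    W=cast(n,c,o,q,zt)[:,:2].astype(np.float32); r=cv2.minAreaRect(W)
    ce=bb[2]
    print(n,col,'rect',r,'toppx',ce.round(1),'zmed',np.median(P[k,2]).round(1),'cast',cast(n,c,o,ce,zt)[0].round(1))
    return rays(n,c,o,ce)[0],rays(n,c,o,ce)[1][0]
for col,ps,pp,zt in [("blue",(328,154),(234,253),73),("yellow",(140,186),(351,156),47)]:
    print('TRI',tri([top("scene",col,ps,zt,4.5),top("side",col,pp,zt,4.5)]))
# recess centres
for n,boxes in {"scene":{"blue":(305,130,352,175),"yellow":(118,165,165,205)},"side":{"blue":(205,228,265,262),"yellow":(328,143,372,170)}}.items():
    im,d,c,o=D[n]
    for k,(x0,y0,x1,y1) in boxes.items():
        hsv=cv2.cvtColor(im,cv2.COLOR_RGB2HSV);m=np.zeros(d.shape,np.uint8)
        m[y0:y1,x0:x1]=((hsv[...,1]<110)&(hsv[...,2]>140))[y0:y1,x0:x1]
        for b in blobs(m,3):
            if b[1][4]<60: print(n,k,b[2].round(1),b[1][4],cast(n,c,o,b[2],68 if k=="blue" else 42)[0].round(1))
# bottle & cup axis: slice of depth points
for n in D:
    im,d,c,o=D[n]
    for nm,box,z0,z1,rr in [("cup",(445,95),20,60,29.5),("bottle",(440,-80),15,55,27)]:
        ys,xs=np.where(d>0);P=depthpts(n,c,o,np.c_[xs,ys],d)
        k=(np.hypot(P[:,0]-box[0],P[:,1]-box[1])<60)&(P[:,2]>z0)&(P[:,2]<z1)
        if n=="wrist" and nm=="bottle": pass
        Q=P[k]
        from scipy.optimize import least_squares
        f=lambda p:np.hypot(Q[:,0]-p[0],Q[:,1]-p[1])-rr
        r=least_squares(f,np.array(box,float),loss="soft_l1",f_scale=2)
        k2=(np.hypot(P[:,0]-r.x[0],P[:,1]-r.x[1])<40)&(P[:,2]<120)
        print(n,nm,r.x.round(1),len(Q),np.median(abs(r.fun)),'ztop',np.percentile(P[k2,2],99).round(1))
# cup rim and pads wrist
E
```

```text
scene blue rect ((639.0711669921875, 253.32113647460938), (103.64551544189453, 65.73884582519531), 5.460658073425293) toppx [329.  144.9] zmed 72.2 cast [641.  253.6  73. ]
side blue rect ((632.0892944335938, 258.7613220214844), (100.51507568359375, 65.1256332397461), 5.821855545043945) toppx [234.3 241.7] zmed 72.2 cast [631.5 259.1  73. ]
TRI (array([634.57956281, 257.16311923,  69.38003931]), [np.float64(2.311657451307177), np.float64(2.311657451307585)])
scene yellow rect ((441.3644104003906, -259.76727294921875), (105.21952056884766, 61.41154098510742), 10.921627044677734) toppx [138.6 180.9] zmed 45.4 cast [ 442.6 -260.2   47. ]
side yellow rect ((432.6812744140625, -253.8596649169922), (100.00572204589844, 67.64429473876953), 9.982277870178223) toppx [351.3 151.7] zmed 45.4 cast [ 432.6 -254.2   47. ]
TRI (array([ 433.93888342, -259.24962931,   42.61889546]), [np.float64(1.7308763376881398), np.float64(1.7308763376882774)])
scene blue [314.4 141.8] 8 [596.9 236.   68. ]
scene blue [343.1 147.7] 9 [670.7 282.4  68. ]
scene blue [334.6 152.7] 9 [675.3 243.9  68. ]
scene yellow [
[... 229 characters left out ...]
.9 239.7  68. ]
side blue [253.2 238. ] 16 [596.9 230.9  68. ]
side blue [214.7 245.4] 16 [671. 277.  68.]
side blue [249.5 249.4] 17 [593.5 268.8  68. ]
side yellow [337. 148.] 3 [ 478.6 -274.9   42. ]
side yellow [338. 154.] 3 [ 470.4 -238.3   42. ]
side yellow [364. 155.] 3 [ 393.6 -252.6   42. ]
side yellow [359.5 169. ] 4 [ 398.7 -168.    42. ]
scene cup [458.6  93.5] 305 1.4415461542105241 ztop 65.0
scene bottle [442.8 -88.8] 208 0.9397414404099376 ztop 90.2
side cup [454.8  94.3] 499 1.652398641679948 ztop 65.4
side bottle [440.3 -90.7] 235 0.8556300756705042 ztop 90.5
wrist cup [459.8  92.6] 1294 1.9166542463351917 ztop 66.2
wrist bottle [442.3 -90.3] 594 0.3931404077222638 ztop 91.3
```

```bash
python3 - <<'E'
from h import *;import pickle
D=pickle.load(open("d0.pkl","rb"))
for n in ["side","scene"]:
    im,d,c,o=D[n]
    ys,xs=np.where(d>0);P=depthpts(n,c,o,np.c_[xs,ys],d)
    k=(P[:,2]>35)&(P[:,2]<200)&(P[:,0]>380)&(P[:,0]<800)&(abs(P[:,1])<520)
    g=np.zeros((110,90),np.uint8); g[((P[k,1]+520)//10).astype(int),((P[k,0]-380)//10).astype(int)]=1
    for b in blobs(cv2.dilate(g,np.ones((2,2),np.uint8)),2):
        s=b[1];print(n,'x',380+s[0]*10,380+(s[0]+s[2])*10,'y',-520+s[1]*10,-520+(s[1]+s[3])*10)
E
```

```text
side x 470 570 y -490 -380
side x 380 500 y -300 -200
side x 410 480 y -110 -40
side x 420 500 y 60 140
side x 410 530 y 210 320
side x 570 700 y 220 310
side x 490 580 y 400 490
scene x 480 570 y -520 -390
scene x 380 510 y -300 -210
scene x 420 490 y -120 -50
scene x 420 510 y 60 140
scene x 420 530 y 210 310
scene x 580 710 y 220 310
scene x 490 590 y 400 500
```

Call:
move_arm(
  deltas=[
    [8.54, 3.66, 0.14, 0, 0],
    [8.54, 3.66, 0.14, 0, 0],
    [8.54, 3.66, 0.14, 0, 0],
    [8.54, 3.66, 0.14, 0, 0],
    [8.54, 3.66, 0.14, 0, 0],
    [8.54, 3.66, 0.14, 0, 0],
    [8.54, 3.66, 0.14, 0, 0],
    [8.54, 0, 0, 0, 6.5],
    [8.54, 0, 0, 0, 6.5],
    [8.54, 0, 0, 0, 6.5],
  ],
)

```text
time: 0.98
eef_pos: [634.5, 257.2, 247.7]
tool_rot: [-180.0, 0.0, 70.3]
contact_force: [-0.4, 0.1, -0.1]
width: 1.001
```

Call:
move_arm(
  deltas=[
    [8.54, 0, 0, 0, 6.5],
    [8.54, 0, 0, 0, 6.5],
    [8.54, 0, 0, 0, 6.5],
    [8.54, 0, 0, 0, 6.5],
    [8.54, 0, 0, 0, 6.5],
    [8.54, 0, 0, 0, 6.5],
    [8.54, 0, 0, 0, 6.5],
    [8.54, 0, 0, 0, 6.5],
    [8.54, 0, 0, 0, 6.5],
    [8.54, 0, 0, 0, 6.5],
  ],
)

```text
time: 1.82
eef_pos: [634.7, 256.2, 248.0]
tool_rot: [180.0, 0.0, 5.2]
contact_force: [1.3, 0.1, -0.7]
width: 1.002
```

```bash
cat > snap.py <<'E'
import sys,pickle,cv2
from plant import status, imaging
def snap(tag,n="wrist",save=True):
    o=status.get_obs(); im,d=imaging.get_image(n);c=imaging.camera_info(n)
    pickle.dump({n:(im,d,c,o)},open(f"{tag}.pkl","wb"))
    if save: cv2.imwrite(f"pics/{tag}.png",im[:,:,::-1])
    return im,d,c,o
if __name__=="__main__":
    r=snap(sys.argv[1],*(sys.argv[2:3])); o=r[3];print(o["time"],o["eef_pos"].round(1),o["tool_rot"].round(2),o["joint_pos"].round(1))
E
python3 snap.py w1
```

```text
1.8167 [634.7 256.2 248. ] [1.7999e+02 3.0000e-02 5.1800e+00] [ 16.5  33.1  80.1  -0.   66.8 101.3]
```

View pics/w1.png

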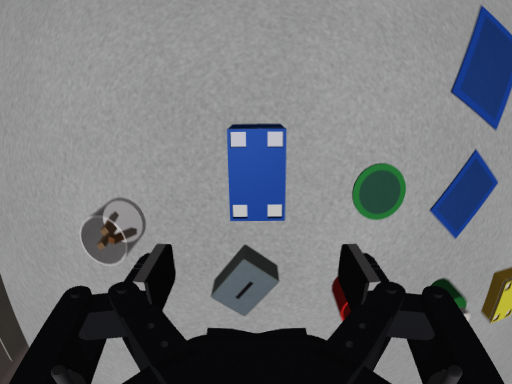

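```bash
cat > lid.py <<'E'
from h import *;import pickle,sys
def lid(tag,box,zf,amin=20):
    im,d,c,o=pickle.load(open(tag+".pkl","rb"))["wrist"]
    x0,y0,x1,y1=box;hsv=cv2.cvtColor(im,cv2.COLOR_RGB2HSV);m=np.zeros(d.shape,np.uint8)
    m[y0:y1,x0:x1]=((hsv[...,1]<90)&(hsv[...,2]>150))[y0:y1,x0:x1]
    bs=[b for b in blobs(m,amin)]
    px=np.array([b[2] for b in bs]);P=cast("wrist",c,o,px,zf)
    dp=[np.median(depthpts("wrist",c,o,np.argwhere(b[3])[:,::-1],d),axis=0).round(1) for b in bs]
    for a,b,q,k in zip(px,P,dp,bs): print(a.round(1),k[1][4],b.round(1),q)
    if len(P)==4:
        r=cv2.minAreaRect(P[:,:2].astype(np.float32));(cx,cy),(w,h),a=r
        if w<h:a+=90
        print('centre',P.mean(0).round(1),'sides',round(w,1),round(h,1),'yaw',round((a+90)%180-90,1),'eef',o["eef_pos"].round(1),o["tool_rot"].round(1))
if __name__=="__main__": lid(sys.argv[1],list(map(int,sys.argv[2:6])),float(sys.argv[6]))
E
python3 lid.py w1 225 125 290 222 68
```

```text
[287.3 142.2] 70 [672.9 227.4  68. ] [6.653e+02 2.193e+02 5.000e-01]
[237.9 138.9] 227 [671.6 278.6  68. ] [671.7 278.6  68.5]
[274.5 138.5] 225 [675.4 241.1  68. ] [675.5 241.1  68.7]
[226.  154.5] 23 [654.2 289.8  68. ] [6.411e+02 2.956e+02 3.000e-01]
[287.6 162.5] 34 [651.5 224.7  68. ] [6.382e+02 2.160e+02 1.000e-01]
[287.4 177.8] 22 [634.9 222.9  68. ] [6.186e+02 2.143e+02 3.000e-01]
[226.8 191.8] 90 [613.5 286.4  68. ] [5.914e+02 2.911e+02 3.000e-01]
[287.5 186.6] 22 [625.2 221.7  68. ] [606.3 212.6   0.7]
[239.6 210.5] 169 [593.2 271.   68. ] [593.3 270.9  68.4]
[274.2 209.7] 173 [597.5 233.1  68. ] [597.7 233.   68.4]
[287.6 217.3] 31 [589.8 217.2  68. ] [5.620e+02 2.072e+02 5.000e-01]
[229.4 219.9] 28 [580.9 281.6  68. ] [5.514e+02 2.869e+02 1.000e-01]
```

Call:
move_arm(
  deltas=[
    [8.54, 0, 0, 3, 0],
    [8.54, 0, 0, 3, 0],
    [8.54, 0, 0, 3, 0],
    [8.54, 0, 0, 3, 0],
    [8.54, 0, 0, 3, -0.3],
    [8.54, 0, 0, 2.5, 0],
    [8.54, 0, 0, 1.6, 0],
    [8.54, 0, 0, 0.7, 0],
    [8.54, 0, 0, 0, 0],
    [8.54, 0, 0, 0, 0],
  ],
  grip_force=40,
)

```text
time: 2.7
eef_pos: [635.1, 256.3, 50.8]
tool_rot: [-180.0, -0.0, 5.9]
contact_force: [-0.2, 0.0, 0.9]
width: 0.999
```

Call:
move_arm(
  deltas=[
    [5, 0, 0, 0, 0],
    [5, 0, 0, 0, 0],
    [5, 0, 0, 0, 0],
    [5, 0, 0, 0, 0],
    [5, 0, 0, 0, 0],
    [5, 0, 0, 0, 0],
    [5, 0, 0, 0, 0],
    [5, 0, 0, 0, 0],
    [5, 0, 0, -0.5, 0],
    [5, 0, 0, -0.5, 0],
  ],
)

```text
time: 3.53
eef_pos: [634.7, 256.2, 60.7]
tool_rot: [180.0, 0.0, 5.8]
contact_force: [-1.1, 0.8, -3.0]
width: 0.701
```

Call:
move_arm(
  deltas=[
    [5, 0, 0, -1.5, 0],
    [5, 0, 0, -2, 6.3],
    [5, 0, 0, -2, 6.3],
    [5, 0, 0, -2, 6.3],
    [5, 0, 0, -1.5, 6.3],
    [5, 0, 0, 0, 6.3],
    [5, 0, 0, 0, 6.3],
    [5, 0.8, 1.4, 0, 0],
    [5, 1.8, 3.1, 0, 0],
    [5, 1.8, 3.1, 0, 0],
  ],
)

```text
time: 4.37
eef_pos: [631.2, 167.9, 150.3]
tool_rot: [180.0, 0.0, -31.7]
contact_force: [1.2, 0.6, -2.7]
width: 0.7
```

Call:
move_arm(
  deltas=[
    [5, 1.8, 3.1, 0, 0],
    [5, 1.8, 3.1, 0, 0],
    [5, 1.8, 3.1, 0, 0],
    [5, 1.8, 3.1, 0, 0],
    [5, 1.8, 3.1, 0, 0],
    [5, 1.6, 2.7, 0, 0],
    [5, 0.8, 1.5, 0, 0],
    [5, 0, 0, 0, 0],
    [5, 0, 0, 0, 0],
    [5, 0, 0, 0, 0],
  ],
)

```text
time: 5.2
eef_pos: [623.9, -58.7, 150.4]
tool_rot: [-180.0, 0.0, -31.9]
contact_force: [0.3, 0.4, -2.6]
width: 0.7
```

```bash
python3 snap.py w2
```

```text
5.2 [623.9 -58.7 150.4] [-1.800e+02  1.000e-02 -3.195e+01] [-11.4  34.4  94.7   0.   50.9 110.5]
```

View pics/w2.png

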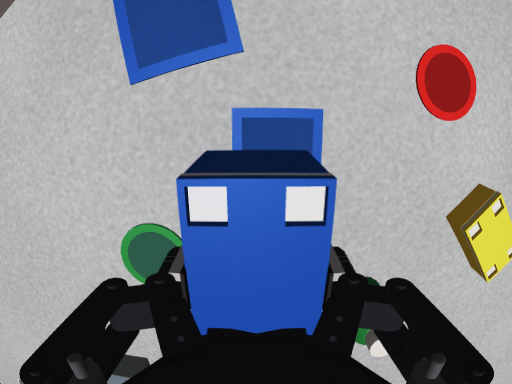

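```bash
python3 - <<'E'
from h import *;import pickle
im,d,c,o=pickle.load(open("w2.pkl","rb"))["wrist"]
P=cast("wrist",c,o,[(232.5,108.5),(323,109.5),(232.5,145),(321.5,145)],3);print(P.round(1))
e=P[1]-P[0];print(np.linalg.norm(e),np.degrees(np.arctan2(e[1],e[0])))
u=np.array([-e[1],e[0],0])/np.linalg.norm(e)
for s in(1,-1): print(((P[0]+P[1])/2+s*62*u).round(1))
R=cast("wrist",c,o,[(207.5,204),(305.5,204)],68+150.4-50.8);print(R, (R.mean(0)-o["eef_pos"]).round(1)); y=np.radians(-31.95); print('pred', o["eef_pos"][:2]+39*np.array([np.cos(y),np.sin(y)]))
# pad rect again from w0
D=pickle.load(open("d0.pkl","rb"));im,d,c,o=D["wrist"]
b=[x for x in blobs(mask(im,"blue")) if x[2][0]<300][0];print(b[1])
q=np.concatenate(cv2.findContours(b[3].astype(np.uint8),0,1)[0])[:,0];print(cv2.minAreaRect(cast("wrist",c,o,q,3)[:,:2].astype(np.float32)))
E
```

```text
[[ 695.7  -77.7    3. ]
 [ 651.8 -148.4    3. ]
 [ 667.2  -59.4    3. ]
 [ 623.6 -130.5    3. ]]
83.20575051788344 -121.8322654986692
[ 726.4 -145.8    3. ]
[621.1 -80.4   3. ]
[[666.30470678 -62.29761744 167.6       ]
 [645.94821542 -94.9051323  167.6       ]] [ 32.2 -19.9  17.2]
pred [656.97793013 -79.37043154]
[ 201  172  108   92 5194]
((622.3795776367188, -80.24395751953125), (84.25764465332031, 124.0782470703125), 57.9837760925293)
```

Call:
move_arm(
  deltas=[
    [5, 0.48, 0.97, 0, 0],
    [5, 0.48, 0.98, 0, 0],
    [5, 0, 0, 2.2, 0],
    [5, 0, 0, 2.2, 0],
    [5, 0, 0, 2.0, 0],
    [5, 0, 0, 1.5, 0],
    [5, 0, 0, 1.0, 0],
    [5, 0, 0, 0.5, 0],
    [5, 0, 0, 0, 0],
    [5, 0, 0, 0, 0],
  ],
)

```text
time: 6.08
eef_pos: [622.3, -80.8, 56.8]
tool_rot: [-180.0, -0.0, -32.0]
contact_force: [-0.6, 0.3, -2.1]
width: 0.69
```

Call:
move_arm(
  deltas=[
    [5, 0, 0, 0.1, 0],
    [5, 0, 0, 0.1, 0],
    [5, 0, 0, 0.05, 0],
    [5, 0, 0, 0, 0],
    [5, 0, 0, 0, 0],
    [5, 0, 0, 0, 0],
    [5, 0, 0, 0, 0],
    [5, 0, 0, 0, 0],
    [5, 0, 0, 0, 0],
    [5, 0, 0, 0, 0],
  ],
)

```text
time: 6.92
eef_pos: [622.3, -80.7, 54.9]
tool_rot: [-180.0, -0.1, -32.0]
contact_force: [-2.0, 0.4, 5.8]
width: 0.7
```

Contact (+5.8 N upward). Release and rise.

Call:
move_arm(
  deltas=[
    [6.5, 0, 0, 0, 0],
    [7.5, 0, 0, 0, 0],
    [8.54, 0, 0, 0, 0],
    [8.54, 0, 0, 0, 0],
    [8.54, 0, 0, 0, 0],
    [8.54, 0, 0, 0, 0],
    [8.54, 0, 0, -1, 0],
    [8.54, 0, 0, -2, 0],
    [8.54, 0, 0, -3, 0],
    [8.54, 0, 0, -3, 0],
  ],
)

```text
time: 7.75
eef_pos: [621.6, -80.6, 145.0]
tool_rot: [180.0, 0.1, -32.0]
contact_force: [0.6, 0.3, 0.3]
width: 0.998
```

Call:
move_arm(
  deltas=[
    [8.54, 0, 0, -3, 0],
    [8.54, 0, 0, -3, 0],
    [8.54, 0, 0, -3, 0],
    [8.54, 0, 0, -2, 0],
    [8.54, 0, 0, 0, 0],
    [8.54, 0, 0, 0, 0],
    [8.54, 0, 0, 0, 0],
    [8.54, 0, 0, 0, 0],
    [8.54, 0, 0, 0, 0],
    [8.54, 0, 0, 0, 0],
  ],
)

```text
time: 8.58
eef_pos: [621.8, -80.6, 253.0]
tool_rot: [180.0, 0.1, -32.0]
contact_force: [0.7, -0.3, 0.2]
width: 1.002
```

```bash
python3 snap.py w3;python3 lid.py w3 180 80 330 260 71
```

```text
8.5833 [621.8 -80.6 253. ] [ 1.7997e+02  8.0000e-02 -3.2000e+01] [-13.4  28.1  88.7  -0.   63.4 108.6]
[254.1 169. ] 17599 [628.2 -81.7  71. ] [ 6.15e+02 -6.94e+01  4.00e-01]
[237.6 138.7] 228 [664.8 -84.4  71. ] [664.8 -84.4  71.5]
[274.5 138.5] 223 [ 644.7 -117.    71. ] [ 645.1 -117.    71.8]
[239.2 209.5] 174 [598.1 -43.3  71. ] [598.1 -43.3  71.4]
[273.5 209.5] 168 [577.9 -75.5  71. ] [578.  -75.6  71.4]
```

View pics/w3.png

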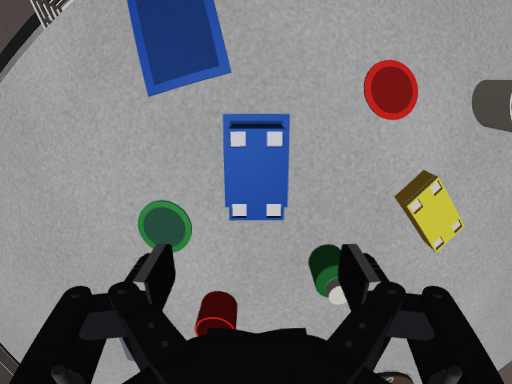

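```bash
python3 lid.py w3 404 178 463 250 42 
```

```text
[406.7 180.6] 41 [ 508.1 -237.3   42. ] [ 4.854e+02 -2.511e+02  1.000e-01]
[454.8 192.3] 492 [ 449.5 -301.4   42. ] [ 4.229e+02 -3.236e+02  4.000e-01]
[434.9 187. ] 78 [ 476.  -273.1   42. ] [ 476.1 -272.9   42.6]
[415.1 205.3] 79 [ 469.2 -235.5   42. ] [ 469.6 -235.1   42.5]
[412.2 237. ] 478 [ 426.4 -214.9   42. ] [ 392.4 -226.8    0.4]
[455.4 225.2] 50 [ 398.7 -286.9   42. ] [ 398.7 -286.6   42.3]
[454.6 242.1] 261 [ 370.9 -277.9   42. ] [ 3.333e+02 -2.988e+02  3.000e-01]
[437.2 242.1] 52 [ 391.7 -249.4   42. ] [ 391.9 -249.1   42.3]
```

Call:
move_arm(
  deltas=[
    [8.54, 0, 0, 0, -7.0],
    [8.54, 0, 0, 0, -7.0],
    [8.54, 0, 0, 0, -7.0],
    [8.54, 0, 0, 0, -7.0],
    [8.54, 0, 0, 0, -7.0],
    [8.54, 0, 0, 0, -7.0],
    [8.54, -1.49, 0.99, 0, -0.2],
    [8.54, -2.7, 1.8, 0, 0],
    [8.54, -2.7, 1.8, 0, 0],
    [8.54, -2.7, 1.8, 0, 0],
  ],
)

```text
time: 9.47
eef_pos: [537.8, -160.9, 253.4]
tool_rot: [-180.0, 0.0, 10.3]
contact_force: [0.4, -0.8, 0.4]
width: 0.997
```

Call:
move_arm(
  deltas=[
    [8.54, -2.7, 1.8, 0, 0],
    [8.54, -2.7, 1.8, 0, 0],
    [8.54, -2.7, 1.8, 0, 0],
    [8.54, -2.7, 1.8, 0, 0],
    [8.54, -1.3, 0.85, 1, 0],
    [8.54, 0, 0, 2, 0],
    [8.54, 0, 0, 0, 0],
    [8.54, 0, 0, 0, 0],
    [8.54, 0, 0, 0, 0],
    [8.54, 0, 0, 0, 0],
  ],
)

```text
time: 10.3
eef_pos: [434.6, -260.9, 224.5]
tool_rot: [180.0, -0.0, 10.3]
contact_force: [-0.9, 1.0, 0.5]
width: 1.004
```

```bash
python3 snap.py w4; python3 lid.py w4 210 100 310 240 42
```

```text
10.3 [ 434.6 -260.9  224.5] [ 1.7996e+02 -4.0000e-02  1.0250e+01] [-38.5  20.2 107.3   0.   52.4  41.3]
[293.1 105.8] 34 [ 513.9 -285.2   42. ] [ 5.145e+02 -2.900e+02  3.000e-01]
[285.  141.5] 28 [ 475.4 -284.2   42. ] [ 4.706e+02 -2.893e+02  4.000e-01]
[237.1 137.5] 207 [ 470.7 -234.2   42. ] [ 470.8 -234.3   42.4]
[274.  137.9] 224 [ 477.  -272.1   42. ] [ 477.1 -272.2   42.5]
[238.5 208.5] 168 [ 393.4 -248.4   42. ] [ 393.4 -248.4   42.3]
[273.5 208.5] 168 [ 400.2 -286.6   42. ] [ 400.4 -286.4   42.4]
```

View pics/w4.png

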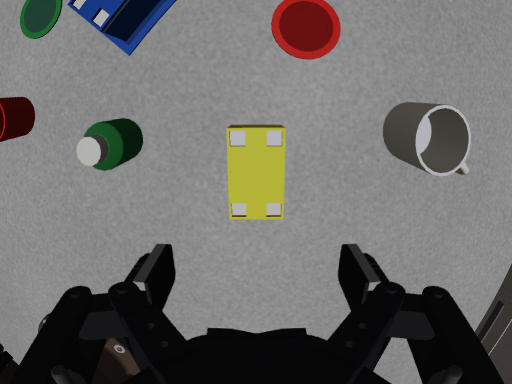

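Call:
move_arm(
  deltas=[
    [8.54, 0.08, -0.05, 3, -0.2],
    [8.54, 0, 0, 3, 0],
    [8.54, 0, 0, 3, 0],
    [8.54, 0, 0, 3, 0],
    [8.54, 0, 0, 3, 0],
    [8.54, 0, 0, 2.2, 0],
    [8.54, 0, 0, 1.5, 0],
    [8.54, 0, 0, 0.6, 0],
    [8.54, 0, 0, 0, 0],
    [8.54, 0, 0, 0, 0],
  ],
)

```text
time: 11.18
eef_pos: [435.2, -260.6, 31.4]
tool_rot: [180.0, -0.0, 10.4]
contact_force: [-0.2, 1.2, 0.2]
width: 1.0
```

Call:
move_arm(
  deltas=[
    [5, 0, 0, 0, 0],
    [5, 0, 0, 0, 0],
    [5, 0, 0, 0, 0],
    [5, 0, 0, 0, 0],
    [5, 0, 0, 0, 0],
    [5, 0, 0, 0, 0],
    [5, 0, 0, 0, 0],
    [5, 0, 0, 0, 0],
    [5, 0, 0, 0, 0],
    [5, 0, 0, 0, 0],
  ],
)

```text
time: 12.02
eef_pos: [435.2, -260.9, 32.1]
tool_rot: [179.9, -0.1, 10.4]
contact_force: [-0.4, -0.4, 6.3]
width: 0.698
```

Call:
move_arm(
  deltas=[
    [5, 0, 0, -0.5, 0],
    [5, 0, 0, -1, 0],
    [5, 0, 0, -2.5, 6],
    [5, 0, 0, -3, 6],
    [5, 0, 0, -3, 6],
    [5, 0, 0, -3, 6],
    [5, 0, 0, -2.5, 6],
    [5, 0, 0, -1, 6],
    [5, 0, 0, 0, 6.2],
    [5, 0, 0, 0, 0],
  ],
)

```text
time: 12.85
eef_pos: [434.6, -260.4, 197.6]
tool_rot: [180.0, -0.1, -32.1]
contact_force: [0.3, 1.0, -1.5]
width: 0.696
```

Call:
move_arm(
  deltas=[
    [5, 0.4, -1.6, 0, 0],
    [5, 0.79, -3.15, 0, 0],
    [5, 0.79, -3.15, 0, 0],
    [5, 0.79, -3.15, 0, 0],
    [5, 0.79, -3.15, 0, 0],
    [5, 0.79, -3.15, 0, 0],
    [5, 0.79, -3.15, 0, 0],
    [5, 0.79, -3.1, 0, 0],
    [5, 0.4, -1.55, 0, 0],
    [5, 0, 0, 0, 0],
  ],
)

```text
time: 13.68
eef_pos: [622.5, -77.5, 195.5]
tool_rot: [-180.0, 0.0, -31.4]
contact_force: [-1.1, 0.2, -2.2]
width: 0.694
```

Call:
move_arm(
  deltas=[
    [5, 0, 0, 0, 0],
    [5, 0, 0, 0, 0],
    [5, 0, 0, 0, 0],
    [5, 0, 0, 0, 0],
    [5, 0, 0, 0, 0],
    [5, 0, 0, 0, 0],
    [5, 0, 0, 0, 0],
    [5, 0, 0, 0, 0],
    [5, 0, 0, 0, 0],
    [5, 0, 0, 0, 0],
  ],
)

```text
time: 14.52
eef_pos: [621.0, -80.1, 195.8]
tool_rot: [-180.0, -0.0, -31.8]
contact_force: [1.0, -0.0, -2.0]
width: 0.699
```

```bash
python3 snap.py w5; python3 snap.py side5 side
```

```text
14.5167 [621.  -80.1 195.8] [-1.80e+02 -1.00e-02 -3.18e+01] [-13.4  31.3  92.4  -0.   56.3 108.4]
14.5667 [621.  -80.1 195.8] [-180.    -0.   -31.8] [-13.4  31.3  92.4   0.   56.3 108.4]
```

View pics/w5.png

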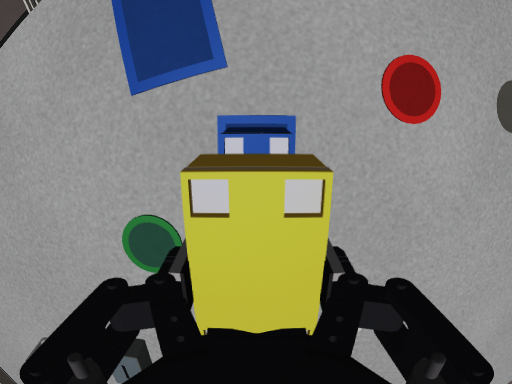

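View pics/side5.png

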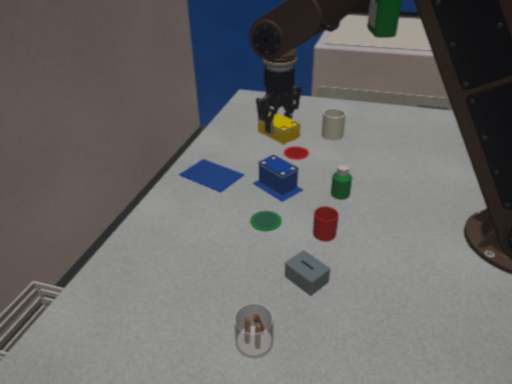

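```bash
python3 - <<'E'
from h import *;import pickle
from scipy.spatial.transform import Rotation as Ro
im,d,c,o=pickle.load(open("w5.pkl","rb"))["wrist"]
hsv=cv2.cvtColor(im,cv2.COLOR_RGB2HSV);w=((hsv[...,1]<60)&(hsv[...,2]>180)).astype(np.uint8)
R=Ro.from_euler("xyz",o["tool_rot"],degrees=True).as_matrix()
for x0,y0,x1,y1 in [(186,174,234,218),(280,174,328,218),(222,134,250,156),(264,134,294,156)]:
    m=np.zeros_like(w);m[y0:y1,x0:x1]=w[y0:y1,x0:x1]
    b=max(blobs(m,10),key=lambda q:q[1][4]);P=depthpts("wrist",c,o,np.argwhere(b[3])[:,::-1],d);z=np.median(P[:,2])
    px=[b[2],(b[1][0]-.5,b[1][1]-.5),(b[1][0]+b[1][2]-.5,b[1][1]+b[1][3]-.5)]
    Q=cast("wrist",c,o,px,z);print(b[1],'z',z.round(1),'tool',((Q-o["eef_pos"])@R).round(1).tolist())
E
```

```text
[ 191  179   38   34 1212] z 206.1 tool [[39.2, -19.2, -10.3], [46.4, -27.2, -10.3], [31.6, -11.9, -10.3]]
[ 284  179   38   34 1176] z 206.1 tool [[39.1, 18.6, -10.2], [46.3, 10.7, -10.2], [31.5, 27.4, -10.2]]
[225 138  18  15 270] z 71.4 tool [[40.4, -19.6, 124.4], [47.0, -27.2, 124.4], [33.9, -12.0, 124.4]]
[270 138  18  15 268] z 71.4 tool [[40.5, 18.6, 124.4], [46.8, 10.9, 124.4], [34.0, 26.4, 124.4]]
```

Call:
move_arm(
  deltas=[
    [5, 0.06, -0.02, 1, 0],
    [5, 0, 0, 2, 0],
    [5, 0, 0, 2, 0],
    [5, 0, 0, 1.5, 0],
    [5, 0, 0, 1, 0],
    [5, 0, 0, 0.6, 0],
    [5, 0, 0, 0.4, 0],
    [5, 0, 0, 0.3, 0],
    [5, 0, 0, 0.2, 0],
    [5, 0, 0, 0, 0],
  ],
)

```text
time: 15.45
eef_pos: [621.8, -80.3, 106.0]
tool_rot: [-180.0, -0.0, -31.8]
contact_force: [0.1, -0.3, -1.7]
width: 0.698
```

Call:
move_arm(
  deltas=[
    [5, 0, 0, 0.1, 0],
    [5, 0, 0, 0.1, 0],
    [5, 0, 0, 0, 0],
    [5, 0, 0, 0, 0],
    [5, 0, 0, 0, 0],
    [5, 0, 0, 0, 0],
    [5, 0, 0, 0, 0],
    [5, 0, 0, 0, 0],
    [5, 0, 0, 0, 0],
    [5, 0, 0, 0, 0],
  ],
)

```text
time: 16.28
eef_pos: [621.7, -80.2, 103.8]
tool_rot: [-180.0, -0.0, -31.8]
contact_force: [-0.4, -0.5, -1.1]
width: 0.698
```

Call:
move_arm(
  deltas=[
    [5, 0, 0, 0.05, 0],
    [5, 0, 0, 0.05, 0],
    [5, 0, 0, 0.05, 0],
    [5, 0, 0, 0, 0],
    [5, 0, 0, 0, 0],
    [5, 0, 0, 0, 0],
    [5, 0, 0, 0, 0],
    [5, 0, 0, 0, 0],
    [5, 0, 0, 0, 0],
    [5, 0, 0, 0, 0],
  ],
)

```text
time: 17.12
eef_pos: [621.7, -80.3, 103.0]
tool_rot: [-180.0, -0.0, -31.8]
contact_force: [-2.2, 0.0, 6.1]
width: 0.7
```

Contact at the expected height (predicted TCP z 102.8, so feet are in the recesses). Release and rise.

Call:
move_arm(
  deltas=[
    [6.5, 0, 0, 0, 0],
    [7.5, 0, 0, 0, 0],
    [8.54, 0, 0, 0, 0],
    [8.54, 0, 0, 0, 0],
    [8.54, 0, 0, 0, 0],
    [8.54, 0, 0, 0, 0],
    [8.54, 0, 0, -1, 0],
    [8.54, 0, 0, -2, 0],
    [8.54, 0, 0, -3, 0],
    [8.54, 0, 0, -3, 0],
  ],
)

```text
time: 17.95
eef_pos: [621.3, -80.2, 193.6]
tool_rot: [180.0, 0.1, -31.8]
contact_force: [0.8, -0.3, 0.3]
width: 1.001
```

Call:
move_arm(
  deltas=[
    [8.54, 0, 0, -3, 0],
    [8.54, 0, 0, -3, 0],
    [8.54, 0, 0, -3, 0],
    [8.54, 0, 0, -1, 0],
    [8.54, 0, 0, 0, 0],
    [8.54, 0, 0, 0, 0],
    [8.54, 0, 0, 0, 0],
    [8.54, 0, 0, 0, 0],
    [8.54, 0, 0, 0, 0],
    [8.54, 0, 0, 0, 0],
  ],
)

```text
time: 18.78
eef_pos: [621.5, -80.3, 291.3]
tool_rot: [180.0, 0.1, -31.8]
contact_force: [-0.3, -0.8, 0.7]
width: 0.998
```

```bash
python3 snap.py w6;python3 lid.py w6 180 80 330 300 113; python3 snap.py side6 side
python3 -c "
import cv2
a=cv2.imread('pics/side6.png')[110:260,220:370];cv2.imwrite('pics/side6c.png',cv2.resize(a,None,fx=4,fy=4))"
```

```text
18.7833 [621.5 -80.3 291.3] [ 1.7997e+02  8.0000e-02 -3.1800e+01] [-13.4  26.2  85.8   0.   68.1 108.4]
[301.1  85.4] 53 [ 678.  -168.3  113. ] [ 6.748e+02 -1.877e+02  3.000e-01]
[206.8  86.9] 34 [727.  -86.6 113. ] [ 7.416e+02 -7.460e+01  6.000e-01]
[327.5  89.7] 35 [ 660.7 -190.1  113. ] [ 6.515e+02 -2.156e+02  5.000e-01]
[183.9  97.8] 79 [731.1 -60.7 113. ] [ 7.479e+02 -3.840e+01  2.000e-01]
[272.   89.8] 47 [ 689.1 -140.6  113. ] [ 690.3 -147.5    0.7]
[285.4  91. ] 24 [ 681.  -151.5  113. ] [ 6.790e+02 -1.628e+02  4.000e-01]
[197.7  91.3] 26 [728.5 -76.3 113. ] [ 7.437e+02 -6.010e+01  4.000e-01]
[314.9  93.3] 39 [ 663.9 -176.6  113. ] [ 6.554e+02 -1.976e+02  4.000e-01]
[214.3  95.5] 54 [715.2 -88.2 113. ] [ 7.25e+02 -7.64e+01  4.00e-01]
[238.3  93.5] 38 [ 703.7 -109.7  113. ] [ 7.103e+02 -1.055e+02  6.000e-01]
[302.1  99.7] 39 [ 664.8 -161.6  113. ] [ 6.565e+02 -1.763e+02  4.000e-01]
[326.2 101.8] 49 [ 650.5 -182.4  113. ] [ 6.374e+02 -2.053e+02  4.000e-01]
[312.8 108.3] 29 [ 651.7 -166.7  113. ] [ 6.394e+02 -1.823e+02  6.000e-01]
[229.2 106.6] 41 [697.3 -94.9 113. ] [ 7.012e+02
[... 1946 characters left out ...]
]
[215.8 274.3] 20 [542.8  26.9 113. ] [4.896e+02 8.140e+01 2.000e-01]
[278.  279.5] 24 [496.6 -33.7 113. ] [ 4.273e+02 -2.300e+00  3.000e-01]
[292.9 281.7] 31 [483.6 -47.6 113. ] [ 4.089e+02 -1.950e+01  1.000e-01]
[315.5 290.6] 115 [454.9 -65.1 113. ] [ 3.689e+02 -4.440e+01  1.000e-01]
[302.6 292.6] 45 [461.6 -49.8 113. ] [378.2 -25.8   0.4]
[282.2 294.3] 33 [473.7 -26.9 113. ] [394.2   7.8   0.4]
[188.8 296.2] 27 [532.2  77.9 113. ] [4.763e+02 1.511e+02 2.000e-01]
[250.  296.7] 76 [492.1   9.6 113. ] [4.201e+02 5.780e+01 3.000e-01]
[266.9 294.9] 34 [483.3 -10.  113. ] [408.   29.4   0.5]
18.8333 [621.6 -80.2 291.6] [ 1.7998e+02  6.0000e-02 -3.1800e+01] [-13.4  26.1  85.8  -0.   68.1 108.4]
```

View pics/w6.png

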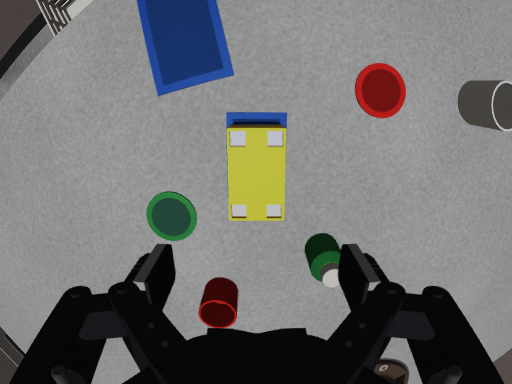

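View pics/side6c.png

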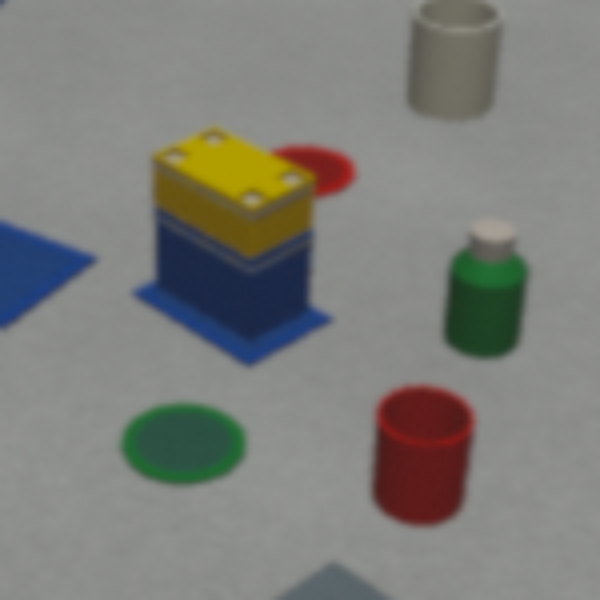

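Call:
move_arm(
  deltas=[
    [8.54, -1.5, 1.0, 0, 0],
    [8.54, -2.66, 1.87, 0, 0],
    [8.54, -2.66, 1.87, 0, 0],
    [8.54, -2.66, 1.87, 0, 0],
    [8.54, -2.66, 1.87, 0, 0],
    [8.54, -2.6, 1.86, 2, 0],
    [8.54, 0, 0, 3, 0],
    [8.54, 0, 0, 0, 0],
    [8.54, 0, 0, 0, 0],
    [8.54, 0, 0, 0, 0],
  ],
)

```text
time: 19.72
eef_pos: [443.1, -90.7, 243.3]
tool_rot: [-180.0, -0.1, -31.8]
contact_force: [-0.1, 0.2, 0.5]
width: 0.999
```

```bash
python3 snap.py w7; cat > circ.py <<'E'
from h import *
from scipy.optimize import least_squares
import pickle,sys
def circ(tag,box,z0,z1,rr):
    im,d,c,o=pickle.load(open(tag+".pkl","rb"))["wrist"]
    ys,xs=np.where(d>0);P=depthpts("wrist",c,o,np.c_[xs,ys],d)
    k=(np.hypot(P[:,0]-box[0],P[:,1]-box[1])<50)&(P[:,2]>z0)&(P[:,2]<z1);Q=P[k]
    r=least_squares(lambda p:np.hypot(Q[:,0]-p[0],Q[:,1]-p[1])-rr,np.array(box,float),loss="soft_l1",f_scale=1)
    print(tag,'fit',r.x.round(1),len(Q),np.median(abs(r.fun)).round(2))
def flat(tag,box,z0,z1,zt,R=40):
    im,d,c,o=pickle.load(open(tag+".pkl","rb"))["wrist"]
    ys,xs=np.where(d>0);P=depthpts("wrist",c,o,np.c_[xs,ys],d)
    k=(np.hypot(P[:,0]-box[0],P[:,1]-box[1])<R)&(P[:,2]>z0)&(P[:,2]<z1)
    m=np.zeros(d.shape,np.uint8);m[ys[k],xs[k]]=1
    q=max(cv2.findContours(m,0,1)[0],key=len)[:,0]
    W=cast("wrist",c,o,q,zt)[:,:2].astype(np.float32);(cx,cy),r=cv2.minEnclosingCircle(W);el=cv2.fitEllipse(W)
    print(tag,'flat',k.sum(),'zmed',np.median(P[k,2]).round(1),'enc',round(cx,1),round(cy,1),round(r,1),'ell',np.round(el[0],1),np.round(el[1],1))
E
python3 -c "
from circ import *
circ('w7',(441,-90),15,55,27); flat('w7',(441,-90),86,95,90)"
```

```text
19.7167 [443.1 -90.7 243.3] [-1.7999e+02 -6.0000e-02 -3.1790e+01] [-19.9  14.5 112.9   0.   52.6 101.8]
w7 fit [442.6 -90.5] 202 0.13
w7 flat 757 zmed 90.3 enc 442.8 -90.7 15.6 ell [443.  -90.8] [29.6 30.3]
```

View pics/w7.png

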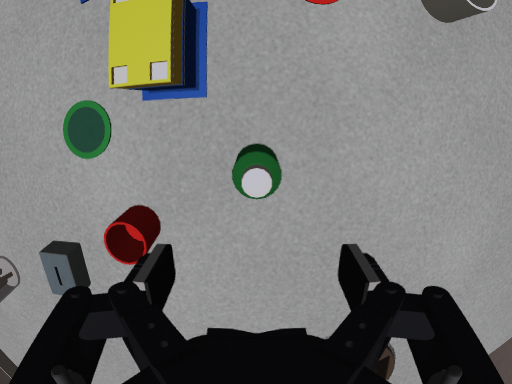

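Call:
move_arm(
  deltas=[
    [8.54, 0, 0, 3, 0],
    [8.54, 0, 0, 3, 0],
    [8.54, 0, 0, 3, 0],
    [8.54, 0, 0, 3, 0],
    [8.54, 0, 0, 3, 0],
    [8.54, 0, 0, 2.5, 0],
    [8.54, 0, 0, 1.8, 0],
    [8.54, 0, 0, 1, 0],
    [8.54, 0, 0, 0, 0],
    [8.54, 0, 0, 0, 0],
  ],
)

```text
time: 20.6
eef_pos: [442.8, -90.6, 39.4]
tool_rot: [-180.0, -0.0, -31.8]
contact_force: [0.7, -1.1, -0.1]
width: 0.997
```

Call:
move_arm(
  deltas=[
    [4.6, 0, 0, 0, 0],
    [4.6, 0, 0, 0, 0],
    [4.6, 0, 0, 0, 0],
    [4.6, 0, 0, 0, 0],
    [4.6, 0, 0, 0, 0],
    [4.6, 0, 0, 0, 0],
    [4.6, 0, 0, 0, 0],
    [4.6, 0, 0, 0, 0],
    [4.6, 0, 0, 0, 0],
    [4.6, 0, 0, 0, 0],
  ],
)

```text
time: 21.43
eef_pos: [442.5, -90.6, 40.5]
tool_rot: [-180.0, -0.1, -31.8]
contact_force: [0.2, 1.2, 9.3]
width: 0.623
```

```bash
python3 -c "
from h import *;import pickle
for t in ['w3','w6','w7','w1']:
    im,d,c,o=pickle.load(open(t+'.pkl','rb'))['wrist']
    for col,near in [('green',(612,82)),('red',(614,-285))]:
        for b in blobs(mask(im,col)):
            q=np.concatenate(cv2.findContours(b[3].astype(np.uint8),0,1)[0])[:,0]
            W=cast('wrist',c,o,q,3)[:,:2].astype(np.float32)
            if np.hypot(*(W.mean(0)-near))<12: print(t,col,b[2].round(),[np.round(v,1) for v in cv2.fitEllipse(W)[:2]])
"
```

```text
w3 green [164. 225.] [array([614.5,  80.1]), array([75.1, 81.8])]
w3 red [391.  89.] [array([ 612.9, -287.3]), array([80.7, 81.3])]
w6 green [171. 216.] [array([612.7,  81.3]), array([79.2, 80.5])]
w6 red [380.  90.] [array([ 613. , -287.3]), array([80.7, 81.3])]
w7 green [ 87. 129.] [array([612.4,  81.5]), array([80. , 80.8])]
w1 green [379. 191.] [array([611.6,  82.2]), array([79.1, 80.7])]
```

Call:
move_arm(
  deltas=[
    [4.6, 0, 0, -0.5, 0],
    [4.6, 0, 0, -1.5, 0],
    [4.6, 0, 0, -3, 0],
    [4.6, 0, 0, -3, 0],
    [4.6, 0, 0, -3, 0],
    [4.6, 0, 0, -2, 0],
    [4.6, 0.38, -1.7, 0, 0],
    [4.6, 0.76, -3.37, 0, 0],
    [4.6, 0.76, -3.37, 0, 0],
    [4.6, 0.76, -3.37, 0, 0],
  ],
)

```text
time: 22.27
eef_pos: [527.4, -3.1, 170.4]
tool_rot: [-180.0, -0.1, -31.8]
contact_force: [-0.0, -0.9, -0.9]
width: 0.616
```

Call:
move_arm(
  deltas=[
    [4.6, 0.76, -3.37, 0, 0],
    [4.6, 0.76, -3.37, 0, 0],
    [4.6, 0.76, -3.37, 0, 0],
    [4.6, 0.41, -1.68, 0, 0],
    [4.6, 0, 0, 1, 0],
    [4.6, 0, 0, 3, 0],
    [4.6, 0, 0, 3, 0],
    [4.6, 0, 0, 2, 0],
    [4.6, 0, 0, 1, 0],
    [4.6, 0, 0, 0.4, 0],
  ],
)

```text
time: 23.1
eef_pos: [610.7, 81.5, 63.9]
tool_rot: [179.9, 0.1, -31.8]
contact_force: [0.7, 0.1, -1.2]
width: 0.621
```

Call:
move_arm(
  deltas=[
    [4.6, 0.1, -0.1, 0.5, 0],
    [4.6, 0, 0, 0.5, 0],
    [4.6, 0, 0, 0.4, 0],
    [4.6, 0, 0, 0.2, 0],
    [4.6, 0, 0, 0, 0],
    [4.6, 0, 0, 0, 0],
    [4.6, 0, 0, 0, 0],
    [4.6, 0, 0, 0, 0],
    [4.6, 0, 0, 0, 0],
    [4.6, 0, 0, 0, 0],
  ],
)

```text
time: 23.93
eef_pos: [613.2, 82.3, 49.5]
tool_rot: [-180.0, -0.0, -31.8]
contact_force: [0.2, -0.7, -1.5]
width: 0.622
```

Call:
move_arm(
  deltas=[
    [4.6, 0, 0, 0.2, 0],
    [4.6, 0, 0, 0.2, 0],
    [4.6, 0, 0, 0.1, 0],
    [4.6, 0, 0, 0.05, 0],
    [4.6, 0, 0, 0.05, 0],
    [4.6, 0, 0, 0, 0],
    [4.6, 0, 0, 0, 0],
    [4.6, 0, 0, 0, 0],
    [4.6, 0, 0, 0, 0],
    [4.6, 0, 0, 0, 0],
  ],
)

```text
time: 24.77
eef_pos: [613.0, 82.3, 43.6]
tool_rot: [180.0, 0.0, -31.8]
contact_force: [-3.5, -0.4, 6.6]
width: 0.62
```

Contact at the expected height; release and rise.

Call:
move_arm(
  deltas=[
    [6, 0, 0, 0, 0],
    [7, 0, 0, 0, 0],
    [8.54, 0, 0, 0, 0],
    [8.54, 0, 0, 0, 0],
    [8.54, 0, 0, 0, 0],
    [8.54, 0, 0, 0, 0],
    [8.54, 0, 0, -1, 0],
    [8.54, 0, 0, -2, 0],
    [8.54, 0, 0, -3, 0],
    [8.54, 0, 0, -3, 0],
  ],
)

```text
time: 25.6
eef_pos: [612.7, 82.2, 134.5]
tool_rot: [180.0, 0.1, -31.8]
contact_force: [0.7, 0.2, 0.9]
width: 0.999
```

Call:
move_arm(
  deltas=[
    [8.54, 0, 0, -3, 0],
    [8.54, 0, 0, -3, 0],
    [8.54, 0, 0, -3, 0],
    [8.54, 0, 0, -2, 0],
    [8.54, 0, 0, 0, 0],
    [8.54, 0, 0, 0, 0],
    [8.54, 0, 0, 0, 0],
    [8.54, 0, 0, 0, 0],
    [8.54, 0, 0, 0, 0],
    [8.54, 0, 0, 0, 0],
  ],
)

```text
time: 26.43
eef_pos: [612.9, 82.2, 242.4]
tool_rot: [180.0, 0.1, -31.8]
contact_force: [-0.1, 0.2, 0.0]
width: 1.002
```

```bash
python3 snap.py w8; 
python3 -c "
from circ import *
circ('w8',(612,82),18,58,27); flat('w8',(612,82),88,98,93);flat('w8',(457,93),61,70,65);circ('w8',(457,93),10,60,29.5)"
```

```text
26.4333 [612.9  82.2 242.4] [ 1.7995e+02  7.0000e-02 -3.1800e+01] [  1.5  27.9  90.6  -0.   61.5 123.3]
w8 fit [613.   82.3] 207 0.12
w8 flat 773 zmed 93.3 enc 613.6 81.9 15.7 ell [613.6  82.1] [29.4 30.4]
w8 flat 444 zmed 64.7 enc 458.8 93.2 31.0 ell [458.7  92.7] [58.5 60. ]
w8 fit [459.4  92.1] 1599 1.95
```

View pics/w8.png

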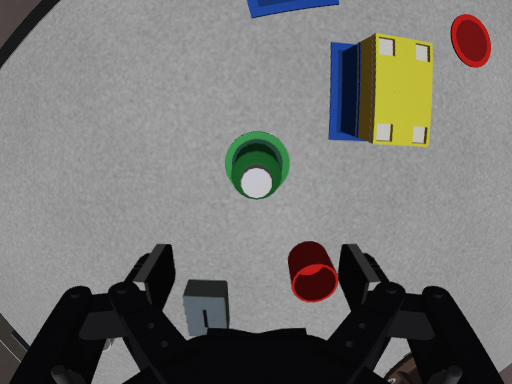

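Call:
move_arm(
  deltas=[
    [8.54, -1.66, 0.86, 0, 0],
    [8.54, -3, 1.6, 0, 0],
    [8.54, -3, 1.6, 0, 0],
    [8.54, -3, 1.6, 0, 0],
    [8.54, -3, 1.55, 0, 0],
    [8.54, 0, 0, 0, 0],
    [8.54, 0, 0, 0, 0],
    [8.54, 0, 0, 0, 0],
    [8.54, 0, 0, 0, 0],
    [8.54, 0, 0, 0, 0],
  ],
)

```text
time: 27.32
eef_pos: [459.8, 92.9, 243.0]
tool_rot: [180.0, 0.0, -31.8]
contact_force: [0.4, -0.3, 0.0]
width: 0.998
```

```bash
python3 snap.py w9; 
python3 -c "
from circ import *
flat('w9',(459,93),61,70,65)"
```

```text
27.3167 [459.8  92.9 243. ] [180.     0.   -31.81] [  3.3  15.9 110.8  -0.   53.4 125.2]
w9 flat 597 zmed 65.0 enc 457.6 92.4 30.2 ell [457.6  92.4] [58.6 59. ]
```

View pics/w9.png

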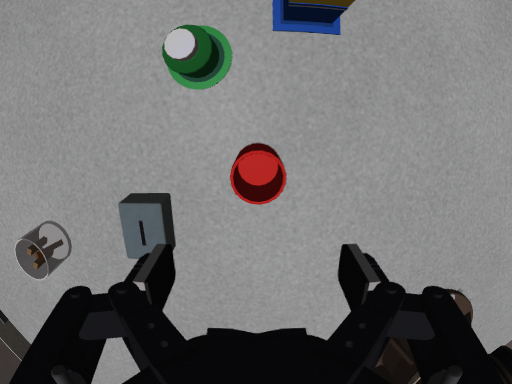

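Call:
move_arm(
  deltas=[
    [8.54, -0.15, 0.15, 3, 0],
    [8.54, 0, 0, 3, 0],
    [8.54, 0, 0, 3, 0],
    [8.54, 0, 0, 3, 0],
    [8.54, 0, 0, 3, 0],
    [8.54, 0, 0, 2.5, 0],
    [8.54, 0, 0, 1.7, 0],
    [8.54, 0, 0, 0.9, 0],
    [8.54, 0, 0, 0, 0],
    [8.54, 0, 0, 0, 0],
  ],
  grip_force=30,
)

```text
time: 28.2
eef_pos: [457.2, 92.4, 42.3]
tool_rot: [180.0, 0.0, -31.8]
contact_force: [0.4, 0.1, 0.1]
width: 0.997
```

Call:
move_arm(
  deltas=[
    [5.2, 0, 0, 0, 0],
    [5.2, 0, 0, 0, 0],
    [5.2, 0, 0, 0, 0],
    [5.2, 0, 0, 0, 0],
    [5.2, 0, 0, 0, 0],
    [5.2, 0, 0, 0, 0],
    [5.2, 0, 0, 0, 0],
    [5.2, 0, 0, 0, 0],
    [5.2, 0, 0, 0, 0],
    [5.2, 0, 0, 0, 0],
  ],
)

```text
time: 29.03
eef_pos: [457.5, 92.5, 43.6]
tool_rot: [-179.9, -0.1, -31.8]
contact_force: [-0.5, -0.6, 9.0]
width: 0.69
```

Call:
move_arm(
  deltas=[
    [5.2, 0, 0, -0.5, 0],
    [5.2, 0, 0, -1.5, 0],
    [5.2, 0, 0, -3, 0],
    [5.2, 0, 0, -3, 0],
    [5.2, 0, 0, -3, 0],
    [5.2, 0, 0, -3, 0],
    [5.2, 0, 0, -3, 0],
    [5.2, 0, 0, -2, 0],
    [5.2, 1.38, 1.01, 0, 0],
    [5.2, 2.77, 2.0, 0, 0],
  ],
)

```text
time: 29.87
eef_pos: [475.8, 46.3, 234.8]
tool_rot: [-179.9, -0.2, -31.6]
contact_force: [1.6, 0.6, -1.4]
width: 0.692
```

Call:
move_arm(
  deltas=[
    [5.2, 2.77, 2.01, 0, 0],
    [5.2, 2.77, 2.01, 0, 0],
    [5.2, 2.77, 2.01, 0, 0],
    [5.2, 2.77, 2.01, 0, 0],
    [5.2, 2.77, 2.01, 0, 0],
    [5.2, 2.77, 2.01, 0, 0],
    [5.2, 2.77, 2.01, 0, 0],
    [5.2, 2.77, 2.01, 0, 0],
    [5.2, 2.77, 2.01, 0, 0],
    [5.2, 2.77, 2.01, 0, 0],
  ],
)

```text
time: 30.7
eef_pos: [606.0, -273.3, 233.3]
tool_rot: [-180.0, -0.0, -31.8]
contact_force: [0.9, -0.4, -0.3]
width: 0.691
```

Call:
move_arm(
  deltas=[
    [5.2, 1.38, 1.0, 0, 0],
    [5.2, 0, 0, 0, 0],
    [5.2, 0, 0, 1, 0],
    [5.2, 0, 0, 3, 0],
    [5.2, 0, 0, 3, 0],
    [5.2, 0, 0, 3, 0],
    [5.2, 0, 0, 2, 0],
    [5.2, 0, 0, 1, 0],
    [5.2, 0, 0, 0, 0],
    [5.2, 0, 0, 0, 0],
  ],
)

```text
time: 31.53
eef_pos: [612.4, -286.9, 103.0]
tool_rot: [-180.0, -0.0, -31.8]
contact_force: [-0.2, -0.7, -0.9]
width: 0.692
```

Call:
move_arm(
  deltas=[
    [5.2, 0, -0.03, 1.5, 0],
    [5.2, 0, 0, 1.5, 0],
    [5.2, 0, 0, 1, 0],
    [5.2, 0, 0, 0.6, 0],
    [5.2, 0, 0, 0.3, 0],
    [5.2, 0, 0, 0.2, 0],
    [5.2, 0, 0, 0.1, 0],
    [5.2, 0, 0, 0, 0],
    [5.2, 0, 0, 0, 0],
    [5.2, 0, 0, 0, 0],
  ],
)

```text
time: 32.37
eef_pos: [612.6, -287.4, 50.8]
tool_rot: [-180.0, -0.0, -31.8]
contact_force: [0.0, -1.1, -0.3]
width: 0.693
```

Call:
move_arm(
  deltas=[
    [5.2, 0, 0, 0.1, 0],
    [5.2, 0, 0, 0.1, 0],
    [5.2, 0, 0, 0.1, 0],
    [5.2, 0, 0, 0.05, 0],
    [5.2, 0, 0, 0.05, 0],
    [5.2, 0, 0, 0, 0],
    [5.2, 0, 0, 0, 0],
    [5.2, 0, 0, 0, 0],
    [5.2, 0, 0, 0, 0],
    [5.2, 0, 0, 0, 0],
  ],
)

```text
time: 33.2
eef_pos: [612.5, -287.3, 46.8]
tool_rot: [180.0, -0.0, -31.8]
contact_force: [-2.9, 0.9, 4.9]
width: 0.692
```

Contact at the expected height; release.

Call:
move_arm(
  deltas=[
    [6.5, 0, 0, 0, 0],
    [7.5, 0, 0, 0, 0],
    [8.54, 0, 0, 0, 0],
    [8.54, 0, 0, 0, 0],
    [8.54, 0, 0, 0, 0],
    [8.54, 0, 0, 0, 0],
    [8.54, 0, 0, -1, 0],
    [8.54, 0, 0, -2, 0],
    [8.54, 0, 0, -3, 0],
    [8.54, 0, 0, -3, 0],
  ],
)

```text
time: 34.03
eef_pos: [612.2, -287.1, 137.5]
tool_rot: [-180.0, 0.1, -31.8]
contact_force: [0.2, 0.0, 0.9]
width: 1.001
```

Call:
move_arm(
  deltas=[
    [8.54, 0, 0, -3, 0],
    [8.54, 0, 0, -3, 0],
    [8.54, 0, 0, -3, 0],
    [8.54, 0, 0, -3, 0],
    [8.54, 0, 0, -1, 0],
    [8.54, 0, 0, 0, 0],
    [8.54, 0, 0, 0, 0],
    [8.54, 0, 0, 0, 0],
    [8.54, 0, 0, 0, 0],
    [8.54, 0, 0, 0, 0],
  ],
)

```text
time: 34.87
eef_pos: [612.2, -287.2, 264.8]
tool_rot: [180.0, 0.1, -31.8]
contact_force: [-0.3, 0.2, 0.3]
width: 1.0
```

```bash
python3 snap.py w10; python3 snap.py scene10 scene; python3 snap.py side10 side
python3 - <<'E'
from circ import *
flat('w10',(613,-287),64,73,68)
im,d,c,o=pickle.load(open("w10.pkl","rb"))["wrist"]
D=pickle.load(open("d0.pkl","rb"))
for n in ["side","scene"]:
  for tag,(im,d,c,o) in [("before",D[n]),("after",pickle.load(open(n+"10.pkl","rb"))[n])]:
    ys,xs=np.where(d>0);P=depthpts(n,c,o,np.c_[xs,ys],d)
    for nm,(x,y),z0 in [("box",(475,262),43),("mug",(520,-445),75),("jar",(540,445),60),("stack",(622,-80),112),("bottle",(613,82),88),("cup",(613,-287),60)]:
        k=(np.hypot(P[:,0]-x,P[:,1]-y)<75)&(P[:,2]>z0)&(P[:,2]<135)
        if k.sum(): print(n,tag,nm,k.sum(),P[k].mean(0).round(1))
a=[cv2.imread(f'pics/{n}10.png') for n in("scene","side")]
cv2.imwrite('pics/both10.png',cv2.resize(np.vstack([a[0][90:290,30:370],a[1][100:300,170:510] if False else a[1][90:290,150:490]]),None,fx=1.5,fy=1.5))
E
```

```text
34.8667 [ 612.2 -287.2  264.8] [ 1.80e+02  1.30e-01 -3.18e+01] [-30.7  31.7  80.2  -0.   68.3  91.1]
34.9167 [ 612.3 -287.2  265.1] [ 1.80e+02  1.10e-01 -3.18e+01] [-30.7  31.7  80.2   0.   68.3  91.1]
34.9667 [ 612.4 -287.2  265.4] [-1.80e+02  8.00e-02 -3.18e+01] [-30.7  31.6  80.2   0.   68.3  91.1]
w10 flat 545 zmed 68.0 enc 612.7 -287.5 30.2 ell [ 612.6 -287.4] [58.6 59.2]
side before box 652 [466.4 260.   44.8]
side before mug 124 [ 515.  -440.    79.9]
side before jar 481 [531.2 444.2  66. ]
side after box 660 [466.3 259.9  44.7]
side after mug 126 [ 514.2 -439.    80.1]
side after jar 480 [530.5 444.2  66.1]
side after stack 435 [618.1 -76.4 116.3]
side after bottle 82 [609.4  85.1  91.8]
side after cup 83 [ 608.8 -284.    64.2]
scene before box 179 [473.6 254.8  44.6]
scene before mug 289 [ 521.9 -442.5   80.6]
scene before jar 146 [534.1 441.7  65.2]
scene after box 175 [474.2 255.8  44.6]
scene after mug 287 [ 522.3 -442.8   80.7]
scene after jar 142 [535.1 441.3  65.6]
scene after stack 566 [626.8 -81.8 116.5]
scene after bottle 65 [615.9  82.1  91.7]
scene after cup 171 [ 614.1 -286.2   64.5]
```

View pics/both10.png

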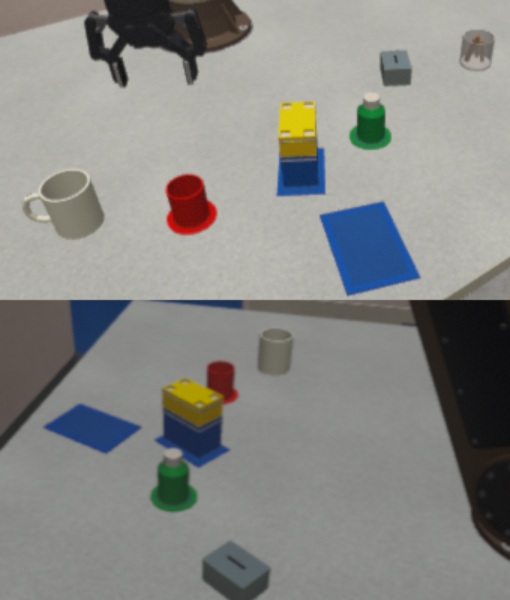

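View pics/w10.png

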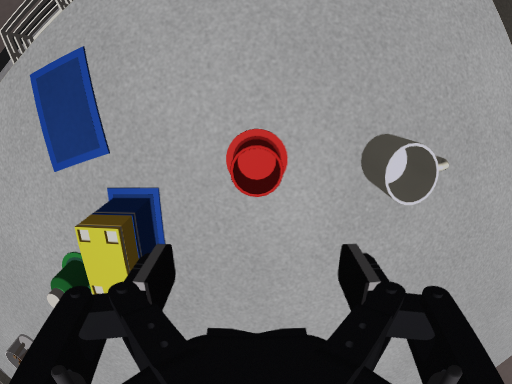

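All placed and unmoved bystanders confirmed; hand in.

```bash
python3 -c "
from plant import env
print(env.sign_off())"
```

```text
the job is handed in; nothing more can be done
None
```

The job is done and handed in at about 35 s of the 112 s allowed. The blue tub stands on the blue pad with the yellow tub stacked on it. The bottle is on the green pad and the cup, mouth up, is on the red pad. `env.sign_off()` reports no verdict, so this rests on my own last checks.

| Item | Offset from centre of its place | Other checks |
|---|---|---|
| Blue tub on the blue pad | under 1 mm | turned 0.3° from the pad; recess floor 71.5 mm (71 expected) |
| Yellow tub on the blue tub | about 0.6 mm | recess floor 113.5 mm (113 expected), so the feet are in the recesses |
| Bottle on the green pad | about 1 mm | upright, top 93 mm |
| Cup on the red pad | about 0.5 mm | upright, rim 68 mm |

- **Bystanders:** the token box, mug and peg jar read within about 1 mm of where they started, in both fixed cameras.
- **Look-alike:** I used the 124 x 84 mm blue pad and left the larger one, about 165 x 111 mm, alone.
- **Disagreements:** none of the last checks failed. The first positions from the fixed cameras were up to 10 mm off from each other. I therefore worked from the wrist camera at close range, where depth and ray readings agreed within about 0.5 mm.

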